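# Point-and-check before a run

### The arm

A 7-joint arm with a two-finger parallel gripper is mounted at the origin on a cart in front of the work surface, level with it; the furniture and walls round the work are solid. World frame = base frame: x ahead of the robot, y to its left, z up, the work surface at z = 0. Lengths are in m, angles in rad, forces in N, time in s.
With the tool pointing down it reaches from about 0.425 to 1.025 m from the base axis. Payload 3.6 kg.
Tool frame: the origin (TCP) lies on the centre line of the jaws, within the pads' length; the fingertips stand 19 mm ahead of it and the grasp point (between the pads) is the TCP; z points along the fingers, y is the line along which they close (so a half turn about z gives the same grasp; the last joint's range is limited). The gripper opens to 85 mm and grips with 20 to 120 N. Pads are 22 mm wide; open, the fingers measure 114 mm over their backs; the gripper's body (76 mm by 85 mm) begins 54 mm behind the grasp point. The pads swing forward as they close: fully open they stand 13 mm farther back than shut.
Start: joints at [-1.204, 0.591, 0.048, 1.609, -0.033, 0.943, -0.034], TCP at [0.322, 0.65, 0.25] pointing down, gripper open.
Joint ranges: [-2.69, 2.69], [-0.47, 2.24], [-1.27, 1.36], [0.19, 2.51], [-1.53, 4.68], [0.08, 2.07], [-3.09, 3.09]. Speed limits (rad/s): [2.57, 2.57, 3.14, 3.14, 3.14, 3.14, 3.14].

### API

Orientations are given as a unit quaternion [x, y, z, w].
In Python, from rig import bot gives the robot as it stands. The module is installed in compiled form; this text tells all that it offers.
- The arm moves only by the tool apply_moves, never from a script. Its argument "rows" is a list of rows, each an object of numbers: "dx", "dy", "dz": the shift along the tool's x, y, z in cm; "rx", "ry", "rz": the turn, a rotation vector about the tool's x, y, z in degrees; "fingers": the opening, from 0 (shut) to 1 (fully open). In form: [{"dx": .., "dy": .., "dz": .., "rx": .., "ry": .., "rz": .., "fingers": ..}, ...]. A call has 1 to 10 rows; each row shifts and turns the commanded pose from where the row before left it, along the tool's axes as they then stand; what a row does not reach is not made up. A row lasts 1/10 s, in which the tool goes at most 50 mm and 8.59 degrees, less where a joint would pass 70% of its speed; a pose out of reach is approached as far as the arm can. A call is refused whole if a number of a shift passes 5 or a number of a turn 8.59, either way. A call with a gripper value outside its range is refused whole. The fingers move at their own pace and stop on an object; "newtons" is the grip in N (left out, the last holds). Time passes only in rows, so rows that do not move let the fingers close. It gives the time, the measured TCP pose, the force, the opening and the grip force at its end, in the units of the state.
- bot.get_obs(): the state, without advancing time (a new reading comes with each control period).
- bot.camera(name): name is "scene" or "top" or "wrist"; returns a dict with "frame" (420x560x3 uint8, red, green, blue), "fovy" (degrees; the focal length in pixels is half the picture's height over the tangent of half this angle, whatever the lens; pixels are square), "cx", "cy" (the principal point, pixels), "world_from_camera" (4x4, takes a point from camera to world coordinates). Camera axes: x right, y up, looking along -z (the intrinsics and any distortion apply to the point x, -y, -z); pixel columns grow to the right and rows downward; lengths in m; the calibration is good to about 2 mm. A picture is of the moment at which its call begins. There is no depth.
- bot.job_done(): hands the job in; it is judged then, once.
Trained networks look in a picture, given as the dict that the camera call returned (one of the last four; its "shot" number tells which), for a name from the list of things; names that differ only in an ending like _2 or _b are one class to them, and where a whole thing is asked for, a point or a joint stands for the part that bears it (a point fixed in the world has none). Each returns a list of dicts, best first, with "score" (0 to 1); they miss things now and then, are a little off and sometimes report something else, mostly with a low value. They report only what shows in the picture. A call takes as long as a camera call. They do not tell look-alikes from the thing itself.
- bot.outline_of(picture, label): "pixels" (420x560 bool, what is visible of it) and "rect" ([left, top, right, bottom] in pixels, round what is visible of it).
- bot.place_of(picture, label): "at" ([column, row] in pixels: a listed point, or the origin of a listed thing).
The state is a dict: "time_s": time; "q": joint angles; "joint_vel": joint speeds; "joint_efforts": joint torques, N m; "tool_pos": TCP position; "tool_rot": TCP orientation; "wrist_force": force on the tool from outside, world axes, zero at the start; "torque": the same for the moment, N m; "width": finger opening in m; "finger_force": force on a finger pad.
Only numpy, scipy, OpenCV 4.12 (cv2) and the standard library are available. Lean on these libraries where they do the work, as an engineer would, in place of code of your own. Each camera call takes 0.05 s, during which the arm holds its last target. There are 200 camera calls.

### The job

Do the point-and-check before the run: with the fingertips point straight down at the dropper bottle, held two to four centimetres above its top for two seconds, then point at the short glass vial in the same way. Then push the toggle lever fully over to its other side with the fingers, to mark the check as done, and move clear. Do not touch, move or lift any of the four standing containers, and pass high above or well beside the two tubes so as not to point at them.

Things in the scene. Friction and masses are not known exactly. Their poses are not given: they have to be found in the camera images.
- dropper_top (a point): Centre of the top of the dropper bottle: a round bottle 31 mm wide up to 56 mm height, narrowing to a 20 mm wide pipette cap with a thin rubber teat, 99 mm tall in all. The point is 99 mm above the worktop. It stands loose and upright in a loose row of four containers (0.56 to 0.62 m ahead, about 130 mm apart sideways, in any order). z up.
- vial_top (a point): Centre of the top of the cap of the glass vial: the shortest of the row, 25 mm wide, 56 mm tall with its flat screw cap. The point is 56 mm above the worktop. Loose, upright. z up.
- tube_1_top (a point): Centre of the top of the cap of one self-standing screw-cap tube, 29 mm wide (cap 34 mm), 114 mm tall; the point is 114 mm above the worktop. Loose, upright. Bystander, not to be pointed at.
- tube_2_top (a point): The same for the other tube, of the same shape and size. Bystander, not to be pointed at.
- toggle_base: Housing of the toggle, fixed on the worktop between the robot and the row: a block 70 mm along its x, 50 mm along its y, 25 mm high. Origin at the centre of its underside. The lever's axle runs along the housing's y, 22 mm above the origin. The lever starts leaning towards the housing's -x side (towards the robot's right) and is to be pushed towards +x (towards the robot's left, give or take 0.4 rad).
- toggle_tip (a point): Centre of the ball (26 mm across) at the end of the lever, 70 mm from the axle; moves with the lever. At the ends of travel 83 mm above the worktop and 34 mm to the side of the axle, at mid travel 92 mm high. Lever rod 10 mm thick.
- toggle (a joint): Angle of the lever: 0 leaning fully to the housing's -x, 0.5 upright, 1.0 fully over to +x (stop). Starts between 0 and 0.15. Turns with slight friction (about 1 N at the ball), without a spring, and stays where it is left.
Things that resemble listed ones, but are neither listed nor needed, are in the scene too. What is meant by the part that bears dropper_top is not purple, red or yellow, and is the larger of those in its own colour.

How it is judged:
By the outcome, as a careful person would: the job done as asked, in the order asked, and still so for the second after the job is handed in, with the robot touching nothing.
It also fails if it takes over 58 s, if anything falls off the work surface, if the arm or the gripper's body presses on something with over 40 N, if the wrist force passes 120 N, or if a joint passes its speed limit or range.

## Working session

There is one attempt and no reset: what is moved stays moved. The work goes in short steps, Python scripts to look and compute and a tool call to move; the robot and the scene stay as the last step left them, time stands still between calls to the robot, and variables do not carry over. Pictures are saved under pics/ and viewed, at most 10 in all, crops included, and the job is handed in when it is done.

Besides the shell and the picture viewer there is one more tool, called as name(argument=value, ...) on one line, values as JSON. apply_moves: Moves the arm, as the interface text tells. Its arguments: {"type":"object","properties":{"rows":{"type":"array","items":{"type":"object","properties":{"dx":{"type":"number"},"dy":{"type":"number"},"dz":{"type":"number"},"rx":{"type":"number"},"ry":{"type":"number"},"rz":{"type":"number"},"fingers":{"type":"number"}}}},"newtons":{"type":"number"}},"required":["rows"]}

```bash
mkdir -p pics; ls
cat > h.py <<'E'
from rig import bot
import numpy as np, cv2
def ray(p,uv):
    f=210/np.tan(np.radians(p["fovy"])/2); T=np.array(p["world_from_camera"])
    d=T[:3,:3]@np.array([(uv[0]-p["cx"])/f,-(uv[1]-p["cy"])/f,-1]); return T[:3,3],d
def atz(p,uv,z):
    o,d=ray(p,uv); return (o+d*(z-o[2])/d[2]).round(4)
E
python3 - <<'E'
from h import *
ims=[]
Z=dict(dropper_top=.099,vial_top=.056,tube_1_top=.114,toggle_base=0,toggle_tip=.085)
for n in("scene","top"):
    p=bot.camera(n); print(n,{k:v for k,v in p.items() if k!="frame"})
    cv2.imwrite(f"pics/{n}.png",p["frame"][:,:,::-1])
    for l,z in Z.items():
        for r in bot.place_of(p,l)[:5]: print(n,l,np.round(r["at"],1),round(r["score"],2),atz(p,r["at"],z))
o=bot.get_obs();print(o)
E
```

```text
pics
scene {'fovy': 46.88285436883247, 'cx': 267.8031266451548, 'cy': 209.34491423576674, 'world_from_camera': array([[-0.88482456,  0.28243827, -0.37055921,  0.23281493],
       [-0.46576646, -0.55689276,  0.68770056,  0.48965214],
       [-0.01212879,  0.78108839,  0.62430266,  0.65056165],
       [ 0.        ,  0.        ,  0.        ,  1.        ]]), 'shot': 1}
scene dropper_top [304.7 260.3] 0.91 [ 0.446  -0.0285  0.099 ]
scene dropper_top [212.4 226. ] 0.81 [ 0.625  -0.0326  0.099 ]
scene dropper_top [239.8 242.9] 0.66 [ 0.5601 -0.0167  0.099 ]
scene dropper_top [228.6 281.9] 0.65 [0.5307 0.0675 0.099 ]
scene dropper_top [265.1 268.4] 0.6 [0.4943 0.0165 0.099 ]
scene vial_top [282.9 175.5] 0.74 [ 0.6111 -0.2833  0.056 ]
scene vial_top [326.6 265.9] 0.16 [ 0.4237 -0.0736  0.056 ]
scene tube_1_top [177.3 266. ] 0.76 [0.611  0.0869 0.114 ]
scene toggle_base [329.6 264.5] 0.58 [ 0.438  -0.1326  0.    ]
scene toggle_tip [327.9 262.8] 0.54 [ 0.4152 -0.0537  0.085 ]
scene toggle_tip [330.4 218.1] 0.53 [ 0.4547 -0.1624  0.085 ]
top {'fovy': 55.79509045804457, 'cx': 282.6270295111881, '
[... 848 characters left out ...]
 0.6, 'q': array([-1.20452732,  0.59114263,  0.04839361,  1.60848066, -0.03330958,
        0.94269036, -0.03372481]), 'joint_vel': array([-0.00018571,  0.00038239,  0.00179484,  0.00063471,  0.00255964,
        0.00140318, -0.00050439]), 'joint_efforts': array([-7.47520717e-04, -5.48299634e+01,  1.54503286e+00, -1.98420167e+01,
        9.31057613e-03,  1.84624558e-03, -4.97798581e-06]), 'tool_pos': array([0.32171089, 0.64973449, 0.25035097]), 'tool_rot': array([2.27860971e-01, 9.73693677e-01, 4.06182287e-05, 1.36109846e-05]), 'wrist_force': array([-0.32945503,  0.35052947, -0.79062194]), 'torque': array([0.03971458, 0.01362322, 0.00974272]), 'finger_force': 0.0, 'width': 0.08514928788542526}
```

View pics/scene.png

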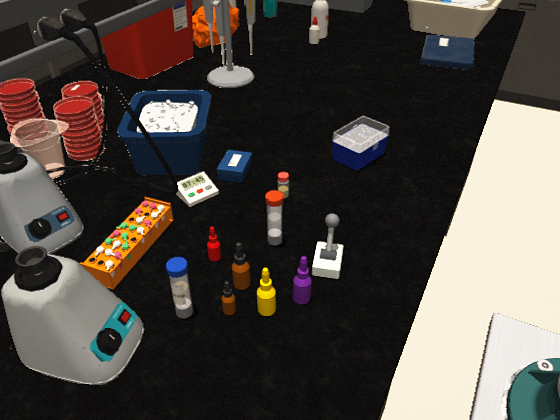

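View pics/top.png

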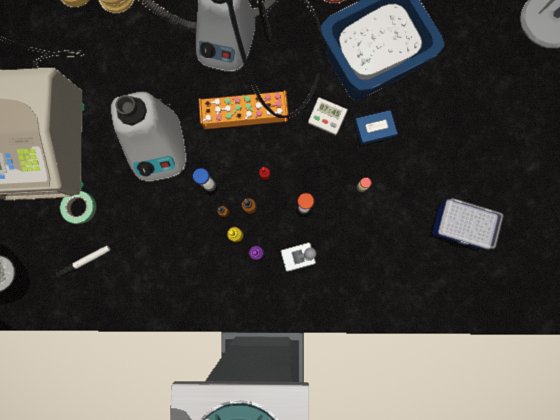

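The scene view shows the larger brown dropper at (240,243), a smaller brown one at (228,297), the vial at (283,176), tubes at (177,266) and (274,198), and the toggle ball at (332,219). The top view has the dropper at (247,205), vial at (365,184), tubes at (201,177) and (306,201), and the ball at (310,253).

```bash
cat >> h.py <<'E'
def tri(a,ua,b,ub):
    A=[];B=[]
    for p,u in((a,ua),(b,ub)):
        o,d=ray(p,u); d=d/np.linalg.norm(d); P=np.eye(3)-np.outer(d,d); A.append(P);B.append(P@o)
    return np.linalg.lstsq(np.vstack(A),np.hstack(B),rcond=None)[0].round(4)
E
python3 - <<'E'
from h import *
s=bot.camera("scene");t=bot.camera("top")
print("drop",tri(s,(239.8,242.9),t,(246,204.8)))
for l,us,ut in(("vial_top",(283,176),(367,180)),("tube_1_top",(274,198),(306,201)),("toggle_tip",(332,219),(310,253)),("dropper_top",(240,243),(246,205))):
    q=[]
    for p,u in((s,us),(t,ut)):
        R=sorted(bot.place_of(p,l),key=lambda r:np.hypot(*(np.array(r["at"])-u)))
        q.append(R[0]["at"]); 
    print(l,np.round(q,1),tri(s,q[0],t,q[1]))
    if 'tube' in l: print(tri(s,us,t,ut))
f=t["frame"].copy(); m=(f.min(2)>170); m[:, :275]=0;m[:,330:]=0;m[:235]=0;m[280:]=0
c=max(cv2.findContours(m.astype(np.uint8),0,2)[0],key=cv2.contourArea)
pts=np.array([atz(t,u[0],.025)[:2] for u in c],np.float32); r=cv2.minAreaRect(pts);print(r,cv2.boxPoints(r))
a=cv2.resize(f[225:290,265:345],None,fx=7,fy=7,interpolation=2)
b=cv2.resize(s["frame"][150:310,200:350],None,fx=3.5,fy=3.5,interpolation=2)[:455]
h=min(len(a),len(b)); w=np.hstack([a[:h],b[:h]])[:, :1090]
cv2.imwrite("pics/z.png",cv2.resize(w,None,fx=.72,fy=.72)[:,:,::-1])
E
```

```text
drop [ 0.5566 -0.0159  0.1006]
vial_top [[283.1 172.1]
 [368.8 181.3]] [ 0.6166 -0.2953  0.0558]
tube_1_top [[176.9 267.2]
 [201.5 174.8]] [0.619  0.0816 0.1033]
[ 0.5628 -0.148   0.1037]
toggle_tip [[333.1 220.3]
 [313.6 259.3]] [ 0.4429 -0.1634  0.0829]
dropper_top [[239.2 244.1]
 [247.  204.5]] [ 0.5584 -0.0174  0.0958]
((0.4436163902282715, -0.13169078528881073), (0.04859500750899315, 0.0686369314789772), 15.51836109161377) [[ 0.41102287 -0.10512414]
 [ 0.42938647 -0.17125888]
 [ 0.4762099  -0.15825742]
 [ 0.4578463  -0.09212269]]
```

View pics/z.png

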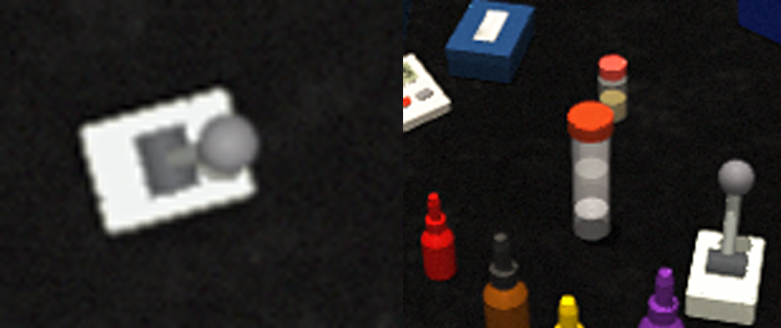

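The crop shows the toggle ball leaning to -y over a white housing at a yaw of about 105°. The tall brown dropper is beside the yellow and purple ones, and the vial cap is at about (283,175) in the full scene image.

apply_moves(rows=[{"dx": -1, "dy": -1.1, "dz": -0.3, "fingers": 0}, {"dx": -2.9, "dy": -3.3, "dz": -0.3, "fingers": 0}, {"dx": -2.9, "dy": -3.3, "dz": -0.3, "fingers": 0}, {"dx": -2.9, "dy": -3.3, "dz": -0.3, "fingers": 0}, {"dx": -2.9, "dy": -3.3, "dz": -0.3, "fingers": 0}, {"dx": -2.9, "dy": -3.3, "dz": -0.3, "fingers": 0}, {"dx": -2.9, "dy": -3.3, "dz": -0.3, "fingers": 0}, {"dx": -2.9, "dy": -3.3, "dz": -0.3, "fingers": 0}, {"dx": -2.9, "dy": -3.3, "dz": -0.3, "fingers": 0}, {"dx": -2.9, "dy": -3.3, "dz": -0.3, "fingers": 0}])

```text
invalid input at $.rows[0]: expected keys dx, dy, dz, rx, ry, rz, fingers
```

apply_moves(rows=[{"dx": -2.9, "dy": -3.3}, {"dx": -2.9, "dy": -3.3}, {"dx": -2.9, "dy": -3.3}, {"dx": -2.9, "dy": -3.3}, {"dx": -2.9, "dy": -3.3}, {"dx": -2.9, "dy": -3.3}, {"dx": -1, "dy": -1.2}, {"rz": -8.5}, {"rz": -8.5}, {"rz": -8.5}])

```text
invalid input at $.rows[0]: expected keys dx, dy, dz, rx, ry, rz, fingers
```

apply_moves(rows=[{"rz": -0.9}, {}, {}])

```text
invalid input at $.rows[0]: expected keys dx, dy, dz, rx, ry, rz, fingers
```

Run:
```python
from h import *
o=bot.get_obs();print(o["time_s"],o["tool_pos"],o["tool_rot"],o["width"])
w=bot.camera("wrist");cv2.imwrite("pics/w1.png",w["frame"][:,:,::-1])
print(np.round(w["world_from_camera"],3))
for l,z in(("dropper_top",.099),("vial_top",.056),("toggle_tip",.083)):
    for r in bot.place_of(w,l): print(l,np.round(r["at"],1),round(r["score"],2),atz(w,r["at"],z))
for n in("scene","top"):
    p=bot.camera(n)
    for l,u in(("vial_top",(283,180) if n=="scene" else (366,183)),("dropper_top",(240,265) if n=="scene" else (247,205))):
        for r in bot.outline_of(p,l):
            R=r["rect"]
            if abs((R[0]+R[2])/2-u[0])<8 and abs((R[1]+R[3])/2-u[1])<14: print(n,l,R,round(r["score"],2))
```

```text
1.1 [0.32172081 0.64971778 0.25031667] [2.27852404e-01 9.73695682e-01 2.02716878e-06 7.05089932e-06] 0.08554516132576037
[[ 0.444 -0.864 -0.236  0.262]
 [ 0.896  0.428  0.117  0.679]
 [ 0.    -0.263  0.965  0.373]
 [ 0.     0.     0.     1.   ]]
scene vial_top [276.7, 169.8, 289.8, 201.8] 0.76
scene dropper_top [232.3, 245.1, 252.8, 288.0] 0.57
top dropper_top [242.5, 198.8, 259.0, 212.7] 0.49
```

View pics/w1.png

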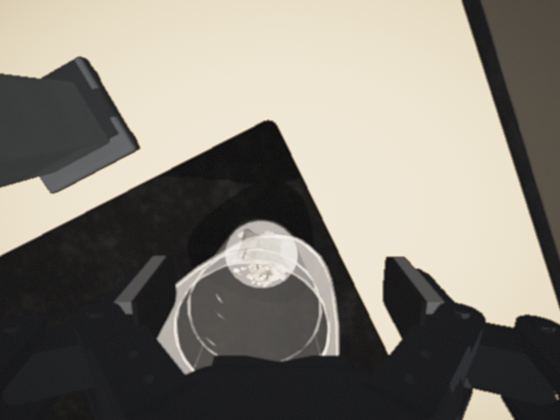

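The wrist view is still at the start pose, because the moves were refused (every key is required). It shows a glass beaker right below the gripper at about (260,290), so I'll lift first.

apply_moves(rows=[{"dx": 0, "dy": 0, "dz": -3, "rx": 0, "ry": 0, "rz": 0, "fingers": 1}, {"dx": 0, "dy": 0, "dz": -4, "rx": 0, "ry": 0, "rz": 0, "fingers": 1}, {"dx": 0, "dy": 0, "dz": -1, "rx": 0, "ry": 0, "rz": 0, "fingers": 1}, {"dx": -1.5, "dy": -1.7, "dz": 0, "rx": 0, "ry": 0, "rz": 0, "fingers": 0}, {"dx": -2.9, "dy": -3.3, "dz": 0, "rx": 0, "ry": 0, "rz": 0, "fingers": 0}, {"dx": -2.9, "dy": -3.3, "dz": 0, "rx": 0, "ry": 0, "rz": 0, "fingers": 0}, {"dx": -2.9, "dy": -3.3, "dz": 0, "rx": 0, "ry": 0, "rz": 0, "fingers": 0}, {"dx": -2.9, "dy": -3.3, "dz": 0, "rx": 0, "ry": 0, "rz": 0, "fingers": 0}, {"dx": -2.9, "dy": -3.3, "dz": 0, "rx": 0, "ry": 0, "rz": 0, "fingers": 0}, {"dx": -2.9, "dy": -3.3, "dz": 0, "rx": 0, "ry": 0, "rz": 0, "fingers": 0}])

```text
time_s: 2.6
tool_pos: [0.3959, 0.3713, 0.3302]
tool_rot: [0.228, 0.974, 0.0, 0.0]
wrist_force: [1.0, 0.5, -0.8]
width: -0.0004
finger_force: 0.0
```

apply_moves(rows=[{"dx": -2.9, "dy": -3.3, "dz": 0, "rx": 0, "ry": 0, "rz": 0, "fingers": 0}, {"dx": -2.9, "dy": -3.3, "dz": 0, "rx": 0, "ry": 0, "rz": 0, "fingers": 0}, {"dx": -2.9, "dy": -3.3, "dz": 0, "rx": 0, "ry": 0, "rz": 0, "fingers": 0}, {"dx": -2.9, "dy": -3.3, "dz": 0, "rx": 0, "ry": 0, "rz": 0, "fingers": 0}, {"dx": -2.9, "dy": -3.3, "dz": 0, "rx": 0, "ry": 0, "rz": 0, "fingers": 0}, {"dx": -2.9, "dy": -3.3, "dz": 0, "rx": 0, "ry": 0, "rz": 0, "fingers": 0}, {"dx": -2.9, "dy": -3.3, "dz": 0, "rx": 0, "ry": 0, "rz": 0, "fingers": 0}, {"dx": -2.9, "dy": -3.3, "dz": 0, "rx": 0, "ry": 0, "rz": 0, "fingers": 0}, {"dx": -1.5, "dy": -1.7, "dz": 0, "rx": 0, "ry": 0, "rz": 0, "fingers": 0}, {"dx": 0, "dy": 0, "dz": 0, "rx": 0, "ry": 0, "rz": -5, "fingers": 0}])

```text
time_s: 3.6
tool_pos: [0.4929, 0.007, 0.3305]
tool_rot: [0.188, 0.982, -0.001, 0.001]
wrist_force: [-0.2, 0.8, -0.1]
width: 0.0002
finger_force: 0.0
```

apply_moves(rows=[{"dx": 0, "dy": 0, "dz": 0, "rx": 0, "ry": 0, "rz": -8.5, "fingers": 0}, {"dx": 0, "dy": 0, "dz": 0, "rx": 0, "ry": 0, "rz": -8.5, "fingers": 0}, {"dx": 0, "dy": 0, "dz": 0, "rx": 0, "ry": 0, "rz": -4.4, "fingers": 0}, {"dx": 0, "dy": 0, "dz": 0, "rx": 0, "ry": 0, "rz": 0, "fingers": 0}, {"dx": 0, "dy": 0, "dz": 0, "rx": 0, "ry": 0, "rz": 0, "fingers": 0}])

```text
time_s: 4.1
tool_pos: [0.4923, 0.0117, 0.3302]
tool_rot: [0.0, 1.0, 0.0, 0.0]
wrist_force: [-0.3, 0.1, -0.2]
width: 0.0001
finger_force: 0.0
```

Run:
```python
from h import *
o=bot.get_obs();print(o["time_s"],o["tool_pos"],o["tool_rot"],o["width"])
w=bot.camera("wrist");cv2.imwrite("pics/w2.png",w["frame"][:,:,::-1])
for l,z in(("dropper_top",.099),("vial_top",.056),("tube_1_top",.114),("toggle_tip",.083),("toggle_base",0)):
    for r in bot.place_of(w,l): print(l,np.round(r["at"],1),round(r["score"],2),atz(w,r["at"],z))
```

```text
4.1 [0.49226013 0.0116915  0.3302444 ] [3.99500203e-04 9.99999920e-01 1.99639991e-05 1.87558371e-05] 6.105108904572955e-05
dropper_top [310.  219.2] 0.91 [0.5406 0.0454 0.099 ]
dropper_top [224.  291.9] 0.9 [ 0.6274 -0.0506  0.099 ]
dropper_top [232.  135.1] 0.81 [ 0.4517 -0.035   0.099 ]
dropper_top [252.9 238.4] 0.65 [ 0.5624 -0.0163  0.099 ]
dropper_top [279.1 178.2] 0.56 [0.4958 0.0123 0.099 ]
vial_top [ 36.5 265.5] 0.64 [ 0.6148 -0.2906  0.056 ]
tube_1_top [341.8 290.3] 0.73 [0.6171 0.0804 0.114 ]
toggle_tip [115.  130.9] 0.95 [ 0.4484 -0.1595  0.083 ]
toggle_base [163.3 118.3] 0.75 [ 0.4379 -0.1346  0.    ]
```

View pics/w2.png

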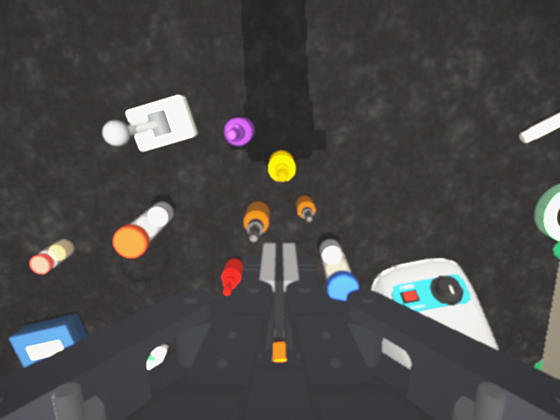

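The wrist view shows the larger brown dropper's teat at (253,238), the vial cap at (38,264), the tubes at (131,241) and (342,286), and the ball at (116,132). All positions agree.

apply_moves(rows=[{"dx": -2, "dy": -0.8, "dz": 0, "rx": 0, "ry": 0, "rz": 0, "fingers": 0}, {"dx": -3, "dy": -1.2, "dz": 0, "rx": 0, "ry": 0, "rz": 0, "fingers": 0}, {"dx": -1.7, "dy": -0.8, "dz": 1, "rx": 0, "ry": 0, "rz": 0, "fingers": 0}, {"dx": 0, "dy": 0, "dz": 3.5, "rx": 0, "ry": 0, "rz": 0, "fingers": 0}, {"dx": 0, "dy": 0, "dz": 4, "rx": 0, "ry": 0, "rz": 0, "fingers": 0}, {"dx": 0, "dy": 0, "dz": 4, "rx": 0, "ry": 0, "rz": 0, "fingers": 0}, {"dx": 0, "dy": 0, "dz": 3, "rx": 0, "ry": 0, "rz": 0, "fingers": 0}, {"dx": 0, "dy": 0, "dz": 1.7, "rx": 0, "ry": 0, "rz": 0, "fingers": 0}, {"dx": 0, "dy": 0, "dz": 0.8, "rx": 0, "ry": 0, "rz": 0, "fingers": 0}, {"dx": 0, "dy": 0, "dz": 0, "rx": 0, "ry": 0, "rz": 0, "fingers": 0}])

```text
time_s: 5.4
tool_pos: [0.559, -0.0162, 0.1495]
tool_rot: [-0.0, 1.0, -0.0, -0.001]
wrist_force: [-0.2, -0.3, 0.5]
width: -0.0001
finger_force: 0.0
```

Run:
```python
from h import *
o=bot.get_obs();print(o["time_s"],o["tool_pos"],o["wrist_force"])
w=bot.camera("scene")["frame"][150:310,160:360];v=bot.camera("wrist")["frame"]
cv2.imwrite("pics/c1.png",np.hstack([cv2.resize(w,(440,352)),cv2.resize(v,(360,352))])[:,:,::-1])
```

```text
5.4 [ 0.5589995  -0.01615385  0.14947777] [-0.15568535 -0.30127178  0.50632704]
```

View pics/c1.png

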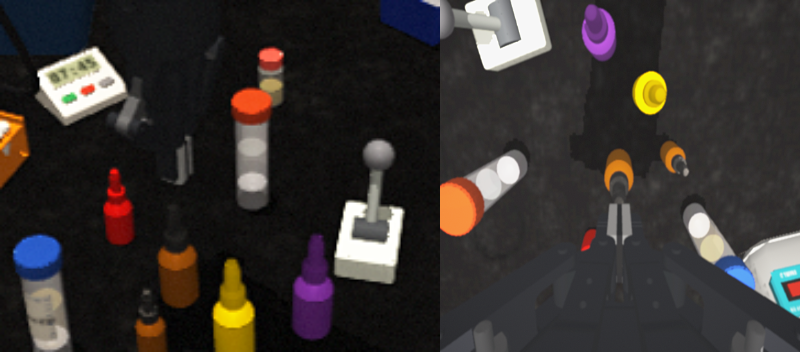

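The close view shows the fingertips about 3 cm above the brown dropper's teat, centred. Now hold.

apply_moves(rows=[{"dx": 0, "dy": 0, "dz": 0.1, "rx": 0, "ry": 0, "rz": 0, "fingers": 0}, {"dx": 0, "dy": 0, "dz": 0, "rx": 0, "ry": 0, "rz": 0, "fingers": 0}, {"dx": 0, "dy": 0, "dz": 0, "rx": 0, "ry": 0, "rz": 0, "fingers": 0}, {"dx": 0, "dy": 0, "dz": 0, "rx": 0, "ry": 0, "rz": 0, "fingers": 0}, {"dx": 0, "dy": 0, "dz": 0, "rx": 0, "ry": 0, "rz": 0, "fingers": 0}, {"dx": 0, "dy": 0, "dz": 0, "rx": 0, "ry": 0, "rz": 0, "fingers": 0}, {"dx": 0, "dy": 0, "dz": 0, "rx": 0, "ry": 0, "rz": 0, "fingers": 0}, {"dx": 0, "dy": 0, "dz": 0, "rx": 0, "ry": 0, "rz": 0, "fingers": 0}, {"dx": 0, "dy": 0, "dz": 0, "rx": 0, "ry": 0, "rz": 0, "fingers": 0}, {"dx": 0, "dy": 0, "dz": 0, "rx": 0, "ry": 0, "rz": 0, "fingers": 0}])

```text
time_s: 6.5
tool_pos: [0.5594, -0.0162, 0.1493]
tool_rot: [-0.0, 1.0, -0.0, -0.0]
wrist_force: [0.1, 0.2, -0.5]
width: 0.0
finger_force: 0.0
```

apply_moves(rows=[{"dx": 0, "dy": 0, "dz": 0, "rx": 0, "ry": 0, "rz": 0, "fingers": 0}, {"dx": 0, "dy": 0, "dz": 0, "rx": 0, "ry": 0, "rz": 0, "fingers": 0}, {"dx": 0, "dy": 0, "dz": 0, "rx": 0, "ry": 0, "rz": 0, "fingers": 0}, {"dx": 0, "dy": 0, "dz": 0, "rx": 0, "ry": 0, "rz": 0, "fingers": 0}, {"dx": 0, "dy": 0, "dz": 0, "rx": 0, "ry": 0, "rz": 0, "fingers": 0}, {"dx": 0, "dy": 0, "dz": 0, "rx": 0, "ry": 0, "rz": 0, "fingers": 0}, {"dx": 0, "dy": 0, "dz": 0, "rx": 0, "ry": 0, "rz": 0, "fingers": 0}, {"dx": 0, "dy": 0, "dz": 0, "rx": 0, "ry": 0, "rz": 0, "fingers": 0}, {"dx": 0, "dy": 0, "dz": 0, "rx": 0, "ry": 0, "rz": 0, "fingers": 0}, {"dx": 0, "dy": 0, "dz": 0, "rx": 0, "ry": 0, "rz": 0, "fingers": 0}])

```text
time_s: 7.5
tool_pos: [0.5594, -0.0162, 0.1493]
tool_rot: [-0.0, 1.0, -0.0, 0.0]
wrist_force: [0.2, -0.5, 0.1]
width: -0.0003
finger_force: 0.0
```

apply_moves(rows=[{"dx": 0, "dy": 0, "dz": 0, "rx": 0, "ry": 0, "rz": 0, "fingers": 0}, {"dx": 0, "dy": 0, "dz": 0, "rx": 0, "ry": 0, "rz": 0, "fingers": 0}, {"dx": 0, "dy": 0, "dz": 0, "rx": 0, "ry": 0, "rz": 0, "fingers": 0}, {"dx": 0, "dy": 0, "dz": 0, "rx": 0, "ry": 0, "rz": 0, "fingers": 0}, {"dx": 0, "dy": 0, "dz": 0, "rx": 0, "ry": 0, "rz": 0, "fingers": 0}, {"dx": 0, "dy": 0, "dz": -2, "rx": 0, "ry": 0, "rz": 0, "fingers": 0}, {"dx": 0, "dy": 0, "dz": -4, "rx": 0, "ry": 0, "rz": 0, "fingers": 0}, {"dx": 0, "dy": 0, "dz": -4, "rx": 0, "ry": 0, "rz": 0, "fingers": 0}, {"dx": 1, "dy": 0, "dz": -4, "rx": 0, "ry": 0, "rz": 0, "fingers": 0}, {"dx": 2, "dy": -1, "dz": -2, "rx": 0, "ry": 0, "rz": 0, "fingers": 0}])

```text
time_s: 8.5
tool_pos: [0.5322, -0.0249, 0.313]
tool_rot: [-0.002, 1.0, 0.0, 0.004]
wrist_force: [0.9, 0.3, 1.2]
width: 0.0001
finger_force: 0.0
```

apply_moves(rows=[{"dx": 3, "dy": -2, "dz": 0, "rx": 0, "ry": 0, "rz": 0, "fingers": 0}, {"dx": 2.5, "dy": -3.5, "dz": 0, "rx": 0, "ry": 0, "rz": 0, "fingers": 0}, {"dx": 0.5, "dy": -4, "dz": 0, "rx": 0, "ry": 0, "rz": 0, "fingers": 0}, {"dx": 0, "dy": -4, "dz": 0, "rx": 0, "ry": 0, "rz": 0, "fingers": 0}, {"dx": 0, "dy": -4, "dz": 0, "rx": 0, "ry": 0, "rz": 0, "fingers": 0}, {"dx": -1, "dy": -4, "dz": 0, "rx": 0, "ry": 0, "rz": 0, "fingers": 0}, {"dx": -3, "dy": -3, "dz": 0, "rx": 0, "ry": 0, "rz": 0, "fingers": 0}, {"dx": -4, "dy": -1.7, "dz": 0, "rx": 0, "ry": 0, "rz": 0, "fingers": 0}, {"dx": -4, "dy": 0, "dz": 0, "rx": 0, "ry": 0, "rz": 0, "fingers": 0}, {"dx": -2.4, "dy": 0, "dz": 0, "rx": 0, "ry": 0, "rz": 0, "fingers": 0}])

```text
time_s: 9.5
tool_pos: [0.6166, -0.2883, 0.3089]
tool_rot: [-0.001, 1.0, -0.0, 0.001]
wrist_force: [0.6, -0.6, 0.3]
width: -0.0001
finger_force: 0.0
```

Run:
```python
from h import *
for i in range(4): bot.camera("wrist")
o=bot.get_obs();print(o["time_s"],o["tool_pos"],o["tool_rot"],o["wrist_force"])
w=bot.camera("wrist");cv2.imwrite("pics/w3.png",w["frame"][:,:,::-1])
for l,z in(("vial_top",.056),("toggle_tip",.083),("toggle_base",0)):
    for r in bot.place_of(w,l): print(l,np.round(r["at"],1),round(r["score"],2),atz(w,r["at"],z))
```

```text
9.7 [ 0.61335794 -0.2878902   0.3086292 ] [-8.30034011e-04  9.99999313e-01  9.59916027e-05 -8.22159535e-04] [-1.0147755   0.88390151 -0.10280582]
vial_top [277.7 171.9] 0.94 [ 0.6137 -0.2887  0.056 ]
toggle_base [416.5  13.1] 0.61 [ 0.4429 -0.133   0.    ]
```

View pics/w3.png

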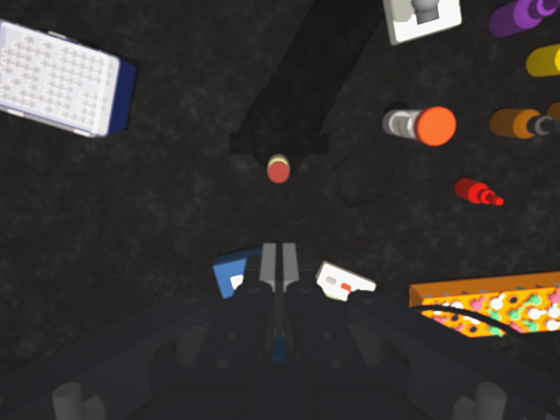

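The wrist view shows the vial cap at (278,171). It computes to (0.614, -0.289), directly below the fingers, so I'll descend and hold.

apply_moves(rows=[{"dx": 0, "dy": 0, "dz": 2, "rx": 0, "ry": 0, "rz": 0, "fingers": 0}, {"dx": 0, "dy": 0, "dz": 4, "rx": 0, "ry": 0, "rz": 0, "fingers": 0}, {"dx": 0, "dy": 0, "dz": 4, "rx": 0, "ry": 0, "rz": 0, "fingers": 0}, {"dx": 0, "dy": 0, "dz": 4, "rx": 0, "ry": 0, "rz": 0, "fingers": 0}, {"dx": 0, "dy": 0, "dz": 3.3, "rx": 0, "ry": 0, "rz": 0, "fingers": 0}, {"dx": 0, "dy": 0, "dz": 2, "rx": 0, "ry": 0, "rz": 0, "fingers": 0}, {"dx": 0, "dy": 0, "dz": 1, "rx": 0, "ry": 0, "rz": 0, "fingers": 0}, {"dx": 0, "dy": 0, "dz": 0, "rx": 0, "ry": 0, "rz": 0, "fingers": 0}, {"dx": 0, "dy": 0, "dz": 0, "rx": 0, "ry": 0, "rz": 0, "fingers": 0}, {"dx": 0, "dy": 0, "dz": 0, "rx": 0, "ry": 0, "rz": 0, "fingers": 0}])

```text
time_s: 10.9
tool_pos: [0.6146, -0.2888, 0.1081]
tool_rot: [-0.0, 1.0, -0.001, 0.001]
wrist_force: [0.3, 0.6, 0.4]
width: -0.0002
finger_force: 0.0
```

apply_moves(rows=[{"dx": 0, "dy": 0, "dz": 0, "rx": 0, "ry": 0, "rz": 0, "fingers": 0}, {"dx": 0, "dy": 0, "dz": 0, "rx": 0, "ry": 0, "rz": 0, "fingers": 0}, {"dx": 0, "dy": 0, "dz": 0, "rx": 0, "ry": 0, "rz": 0, "fingers": 0}, {"dx": 0, "dy": 0, "dz": 0, "rx": 0, "ry": 0, "rz": 0, "fingers": 0}, {"dx": 0, "dy": 0, "dz": 0, "rx": 0, "ry": 0, "rz": 0, "fingers": 0}, {"dx": 0, "dy": 0, "dz": 0, "rx": 0, "ry": 0, "rz": 0, "fingers": 0}, {"dx": 0, "dy": 0, "dz": 0, "rx": 0, "ry": 0, "rz": 0, "fingers": 0}, {"dx": 0, "dy": 0, "dz": 0, "rx": 0, "ry": 0, "rz": 0, "fingers": 0}, {"dx": 0, "dy": 0, "dz": 0, "rx": 0, "ry": 0, "rz": 0, "fingers": 0}, {"dx": 0, "dy": 0, "dz": 0, "rx": 0, "ry": 0, "rz": 0, "fingers": 0}])

```text
time_s: 11.9
tool_pos: [0.6136, -0.2882, 0.1063]
tool_rot: [-0.0, 1.0, 0.0, -0.0]
wrist_force: [-0.5, 0.0, -0.2]
width: 0.0003
finger_force: 0.0
```

apply_moves(rows=[{"dx": 0, "dy": 0, "dz": 0, "rx": 0, "ry": 0, "rz": 0, "fingers": 0}, {"dx": 0, "dy": 0, "dz": 0, "rx": 0, "ry": 0, "rz": 0, "fingers": 0}, {"dx": 0, "dy": 0, "dz": 0, "rx": 0, "ry": 0, "rz": 0, "fingers": 0}, {"dx": 0, "dy": 0, "dz": 0, "rx": 0, "ry": 0, "rz": 0, "fingers": 0}, {"dx": 0, "dy": 0, "dz": 0, "rx": 0, "ry": 0, "rz": 0, "fingers": 0}, {"dx": 0, "dy": 0, "dz": 0, "rx": 0, "ry": 0, "rz": 0, "fingers": 0}, {"dx": 0, "dy": 0, "dz": 0, "rx": 0, "ry": 0, "rz": 0, "fingers": 0}, {"dx": 0, "dy": 0, "dz": 0, "rx": 0, "ry": 0, "rz": 0, "fingers": 0}, {"dx": 0, "dy": 0, "dz": 0, "rx": 0, "ry": 0, "rz": 0, "fingers": 0}, {"dx": 0, "dy": 0, "dz": 0, "rx": 0, "ry": 0, "rz": 0, "fingers": 0}])

```text
time_s: 12.9
tool_pos: [0.6137, -0.2882, 0.1063]
tool_rot: [-0.001, 1.0, -0.0, 0.0]
wrist_force: [0.2, 0.7, 0.2]
width: 0.0001
finger_force: 0.0
```

apply_moves(rows=[{"dx": 0, "dy": 0, "dz": 0, "rx": 0, "ry": 0, "rz": 0, "fingers": 0}, {"dx": 0, "dy": 0, "dz": 0, "rx": 0, "ry": 0, "rz": 0, "fingers": 0}, {"dx": 0, "dy": 0, "dz": 0, "rx": 0, "ry": 0, "rz": 0, "fingers": 0}, {"dx": 0, "dy": 0, "dz": 0, "rx": 0, "ry": 0, "rz": 0, "fingers": 0}, {"dx": 0, "dy": 0, "dz": 0, "rx": 0, "ry": 0, "rz": 0, "fingers": 0}, {"dx": 0, "dy": 0, "dz": -2.4, "rx": 0, "ry": 0, "rz": 0, "fingers": 0}, {"dx": 0, "dy": 0, "dz": -4, "rx": 0, "ry": 0, "rz": 0, "fingers": 0}, {"dx": 1, "dy": 0, "dz": -2, "rx": 0, "ry": 0, "rz": 0, "fingers": 0}, {"dx": 3, "dy": 1.5, "dz": 0, "rx": 0, "ry": 0, "rz": 0, "fingers": 0}, {"dx": 3.5, "dy": 1.5, "dz": 0, "rx": 0, "ry": 0, "rz": 0, "fingers": 0}])

```text
time_s: 13.9
tool_pos: [0.5396, -0.2585, 0.1915]
tool_rot: [-0.001, 1.0, -0.001, 0.002]
wrist_force: [-0.7, -0.3, -0.9]
width: 0.0003
finger_force: 0.0
```

apply_moves(rows=[{"dx": 3.5, "dy": 1.5, "dz": 0, "rx": 0, "ry": 0, "rz": 0, "fingers": 0}, {"dx": 2.6, "dy": 1.5, "dz": 0, "rx": 0, "ry": 0, "rz": 0, "fingers": 0}, {"dx": 1, "dy": 0.5, "dz": 0, "rx": 0, "ry": 0, "rz": 0, "fingers": 0}, {"dx": 0, "dy": 0, "dz": 0, "rx": 0, "ry": 0, "rz": -8, "fingers": 0}, {"dx": 0, "dy": 0, "dz": 0, "rx": 0, "ry": 0, "rz": -7.5, "fingers": 0}, {"dx": 0, "dy": 0, "dz": 0, "rx": 0, "ry": 0, "rz": 0, "fingers": 0}, {"dx": 0, "dy": 0, "dz": 0, "rx": 0, "ry": 0, "rz": 0, "fingers": 0}])

```text
time_s: 14.6
tool_pos: [0.4685, -0.2238, 0.1905]
tool_rot: [-0.134, 0.991, -0.0, 0.001]
wrist_force: [-0.3, -0.2, -0.2]
width: 0.0001
finger_force: 0.0
```

Run:
```python
from h import *
o=bot.get_obs();print(o["time_s"],o["tool_pos"],o["tool_rot"],o["wrist_force"])
w=bot.camera("wrist");cv2.imwrite("pics/w4.png",w["frame"][:,:,::-1])
for l,z in(("toggle_tip",.083),("toggle_base",0)):
    for r in bot.place_of(w,l): print(l,np.round(r["at"],1),round(r["score"],2),atz(w,r["at"],z))
```

```text
14.6 [ 0.46852111 -0.22381116  0.19047167] [-1.33936877e-01  9.90989660e-01 -2.97969022e-04  5.63930219e-04] [-0.2661379  -0.23891067 -0.22623759]
toggle_tip [380.  209.6] 0.93 [ 0.4511 -0.1558  0.083 ]
toggle_base [379.4 176.2] 0.82 [ 0.4381 -0.1363  0.    ]
```

View pics/w4.png

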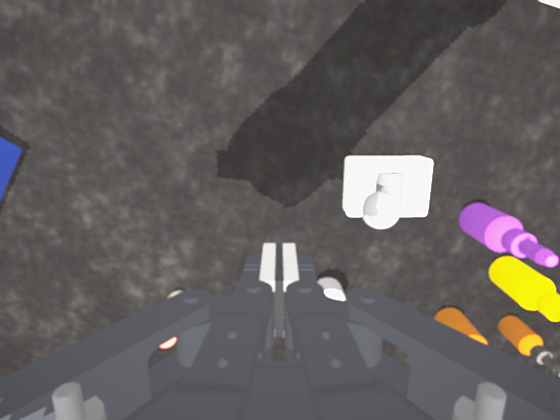

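The view confirms the alignment: the housing is square to the tool and the ball is at (380,209), ahead along tool +y. I'll descend and push.

apply_moves(rows=[{"dx": 0, "dy": 0, "dz": 2, "rx": 0, "ry": 0, "rz": 0, "fingers": 0}, {"dx": 0, "dy": 0, "dz": 4, "rx": 0, "ry": 0, "rz": 0, "fingers": 0}, {"dx": 0, "dy": 0, "dz": 3.6, "rx": 0, "ry": 0, "rz": 0, "fingers": 0}, {"dx": 0, "dy": 0, "dz": 2, "rx": 0, "ry": 0, "rz": 0, "fingers": 0}, {"dx": 0, "dy": 0, "dz": 0, "rx": 0, "ry": 0, "rz": 0, "fingers": 0}, {"dx": 0, "dy": 1, "dz": 0, "rx": 0, "ry": 0, "rz": 0, "fingers": 0}, {"dx": 0, "dy": 1, "dz": 0, "rx": 0, "ry": 0, "rz": 0, "fingers": 0}, {"dx": 0, "dy": 1, "dz": 0, "rx": 0, "ry": 0, "rz": 0, "fingers": 0}, {"dx": 0, "dy": 1, "dz": 0, "rx": 0, "ry": 0, "rz": 0, "fingers": 0}, {"dx": 0, "dy": 0, "dz": 0, "rx": 0, "ry": 0, "rz": 0, "fingers": 0}])

```text
time_s: 15.75
tool_pos: [0.4573, -0.184, 0.0758]
tool_rot: [-0.136, 0.991, -0.001, 0.001]
wrist_force: [0.2, -1.4, 3.7]
width: -0.0001
finger_force: 1.6
```

apply_moves(rows=[{"dx": 0, "dy": 1, "dz": 0, "rx": 0, "ry": 0, "rz": 0, "fingers": 0}, {"dx": 0, "dy": 1, "dz": 0, "rx": 0, "ry": 0, "rz": 0, "fingers": 0}, {"dx": 0, "dy": 1, "dz": 0, "rx": 0, "ry": 0, "rz": 0, "fingers": 0}, {"dx": 0, "dy": 0.7, "dz": 0, "rx": 0, "ry": 0, "rz": 0, "fingers": 0}, {"dx": 0, "dy": 0.5, "dz": 0, "rx": 0, "ry": 0, "rz": 0, "fingers": 0}, {"dx": 0, "dy": 0, "dz": 0, "rx": 0, "ry": 0, "rz": 0, "fingers": 0}, {"dx": 0, "dy": 0, "dz": 0, "rx": 0, "ry": 0, "rz": 0, "fingers": 0}])

```text
time_s: 16.45
tool_pos: [0.4477, -0.1433, 0.0784]
tool_rot: [-0.136, 0.991, 0.0, 0.003]
wrist_force: [-2.9, 3.1, 39.5]
width: -0.0
finger_force: 16.1
```

Run:
```python
from h import *
o=bot.get_obs();print(o["time_s"],o["tool_pos"],o["tool_rot"],o["wrist_force"])
w=bot.camera("scene")["frame"][160:300,260:400];v=bot.camera("wrist")["frame"][120:340,170:450]
cv2.imwrite("pics/c2.png",np.hstack([cv2.resize(w,(390,390)),cv2.resize(v,(400,390))])[:,:,::-1])
```

```text
16.45 [ 0.44771298 -0.14329676  0.07838728] [-1.35560431e-01  9.90764614e-01  1.10279459e-04  2.97287445e-03] [-2.85733329  3.12538594 39.48322642]
```

View pics/c2.png

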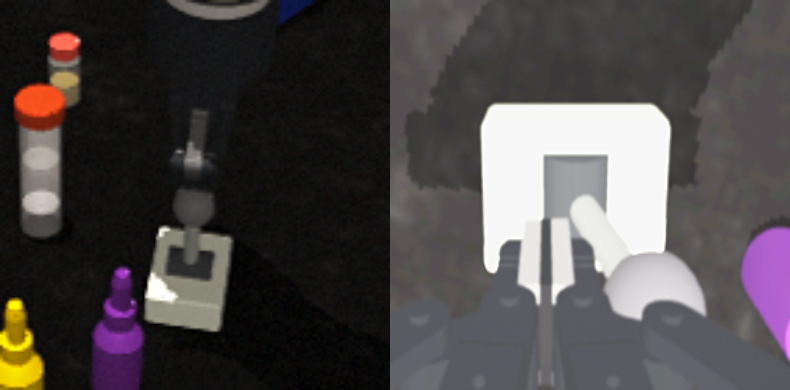

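The close view shows the lever past upright, with the ball at (650,285) wedged under the finger linkage, which explains the 39 N upward. I'll raise 2 cm to free it, then finish the push with just the tips.

apply_moves(rows=[{"dx": 0, "dy": 0, "dz": -1, "rx": 0, "ry": 0, "rz": 0, "fingers": 0}, {"dx": 0, "dy": 0, "dz": -1, "rx": 0, "ry": 0, "rz": 0, "fingers": 0}, {"dx": 0, "dy": 0, "dz": 0, "rx": 0, "ry": 0, "rz": 0, "fingers": 0}, {"dx": 0, "dy": 0, "dz": 0, "rx": 0, "ry": 0, "rz": 0, "fingers": 0}])

```text
time_s: 16.95
tool_pos: [0.4455, -0.144, 0.0944]
tool_rot: [-0.136, 0.991, -0.0, 0.0]
wrist_force: [0.1, 0.6, -0.8]
width: -0.0
finger_force: 0.0
```

apply_moves(rows=[{"dx": 0, "dy": 0.6, "dz": 0, "rx": 0, "ry": 0, "rz": 0, "fingers": 0}, {"dx": 0, "dy": 0.6, "dz": 0, "rx": 0, "ry": 0, "rz": 0, "fingers": 0}, {"dx": 0, "dy": 0, "dz": 0, "rx": 0, "ry": 0, "rz": 0, "fingers": 0}])

```text
time_s: 17.25
tool_pos: [0.4417, -0.1315, 0.0938]
tool_rot: [-0.136, 0.991, 0.001, -0.001]
wrist_force: [0.3, 0.2, 0.5]
width: 0.0001
finger_force: 0.0
```

apply_moves(rows=[{"dx": 0, "dy": 0.3, "dz": 0, "rx": 0, "ry": 0, "rz": 0, "fingers": 0}, {"dx": 0, "dy": 0.3, "dz": 0, "rx": 0, "ry": 0, "rz": 0, "fingers": 0}, {"dx": 0, "dy": 0, "dz": 0, "rx": 0, "ry": 0, "rz": 0, "fingers": 0}])

```text
time_s: 17.55
tool_pos: [0.4406, -0.1265, 0.0942]
tool_rot: [-0.136, 0.991, 0.0, -0.0]
wrist_force: [0.7, -0.6, 0.4]
width: 0.0001
finger_force: 0.0
```

apply_moves(rows=[{"dx": 0, "dy": 0.2, "dz": 0, "rx": 0, "ry": 0, "rz": 0, "fingers": 0}, {"dx": 0, "dy": 0, "dz": 0, "rx": 0, "ry": 0, "rz": 0, "fingers": 0}])

```text
time_s: 17.75
tool_pos: [0.4404, -0.1256, 0.0944]
tool_rot: [-0.135, 0.991, -0.001, 0.0]
wrist_force: [0.1, -2.2, -0.4]
width: 0.0002
finger_force: 0.9
```

Run:
```python
from h import *
w=bot.camera("wrist"); s=bot.camera("scene")
for p in(w,s):
  for r in bot.place_of(p,"toggle_tip")[:2]:
    q=atz(p,r["at"],.083); print(np.round(r["at"],1),round(r["score"],2),q,(q[:2]-[.4425,-.1325])@[-.268,.964])
```

```text
[339.1 273.1] 0.73 [ 0.4344 -0.1007  0.083 ] 0.03282600000000001
[328.4 239.3] 0.69 [ 0.4369 -0.1094  0.083 ] 0.023769200000000008
```

apply_moves(rows=[{"dx": 0, "dy": 0.2, "dz": 0, "rx": 0, "ry": 0, "rz": 0, "fingers": 0}, {"dx": 0, "dy": 0, "dz": 0, "rx": 0, "ry": 0, "rz": 0, "fingers": 0}])

```text
time_s: 18.15
tool_pos: [0.4403, -0.1252, 0.0944]
tool_rot: [-0.134, 0.991, -0.002, 0.001]
wrist_force: [1.1, -7.1, -3.0]
width: -0.0001
finger_force: 2.9
```

apply_moves(rows=[{"dx": 0, "dy": 0.2, "dz": 0, "rx": 0, "ry": 0, "rz": 0, "fingers": 0}, {"dx": 0, "dy": 0, "dz": 0, "rx": 0, "ry": 0, "rz": 0, "fingers": 0}])

```text
time_s: 18.35
tool_pos: [0.4403, -0.125, 0.0945]
tool_rot: [-0.134, 0.991, -0.003, 0.002]
wrist_force: [0.8, -10.8, -4.2]
width: -0.0003
finger_force: 4.3
```

The position has stopped changing while the force climbs, so the lever is at its stop. Backing off and rising clear.

apply_moves(rows=[{"dx": 0, "dy": -1, "dz": 0, "rx": 0, "ry": 0, "rz": 0, "fingers": 0}, {"dx": 0, "dy": -1.5, "dz": 0, "rx": 0, "ry": 0, "rz": 0, "fingers": 0}, {"dx": 0, "dy": -1.5, "dz": -1, "rx": 0, "ry": 0, "rz": 0, "fingers": 0}, {"dx": 0, "dy": -2, "dz": -3, "rx": 0, "ry": 0, "rz": 0, "fingers": 0}, {"dx": 0, "dy": -2, "dz": -4, "rx": 0, "ry": 0, "rz": 0, "fingers": 0}, {"dx": 0, "dy": -2, "dz": -4, "rx": 0, "ry": 0, "rz": 0, "fingers": 0}, {"dx": 0, "dy": -2, "dz": -4, "rx": 0, "ry": 0, "rz": 0, "fingers": 0}, {"dx": 0, "dy": -1, "dz": -2, "rx": 0, "ry": 0, "rz": 0, "fingers": 0}, {"dx": 0, "dy": 0, "dz": 0, "rx": 0, "ry": 0, "rz": 0, "fingers": 0}, {"dx": 0, "dy": 0, "dz": 0, "rx": 0, "ry": 0, "rz": 0, "fingers": 0}])

```text
time_s: 19.35
tool_pos: [0.4736, -0.246, 0.2741]
tool_rot: [-0.135, 0.991, 0.001, -0.0]
wrist_force: [-0.8, 0.9, -0.1]
width: 0.0
finger_force: 0.0
```

Run:
```python
from h import *
for n in("wrist","scene","top"):
  p=bot.camera(n)
  for r in bot.place_of(p,"toggle_tip")[:2]:
    q=atz(p,r["at"],.083); print(n,np.round(r["at"],1),round(r["score"],2),q,(q[:2]-[.4425,-.1325])@[-.268,.964])
  if n=="scene": cv2.imwrite("pics/f.png",p["frame"][:,:,::-1])
o=bot.get_obs();print(o["time_s"],o["tool_pos"],o["joint_vel"].round(3))
```

```text
wrist [439.5 182.5] 0.89 [ 0.4334 -0.1024  0.083 ] 0.0314552
scene [326.8 242. ] 0.49 [ 0.4367 -0.1017  0.083 ] 0.031245600000000016
top [283.9 262.9] 0.67 [ 0.4288 -0.1005  0.083 ] 0.0345196
19.65 [ 0.47336894 -0.24551904  0.27309905] [-0.002 -0.002  0.005 -0.008 -0.001 -0.002 -0.001]
```

View pics/f.png

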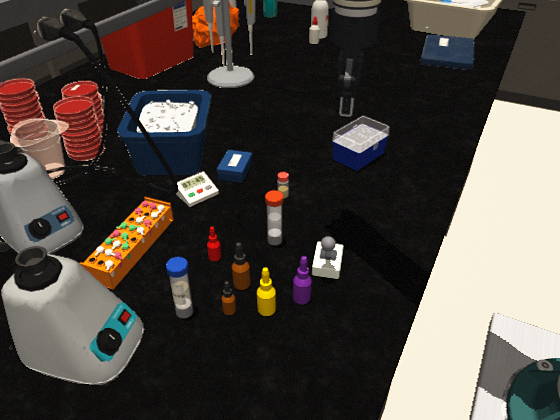

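The final view shows the lever fully over, with the ball at (328,242). The containers are where they started and the arm is clear.

```bash
python3 -c "
from rig import bot
print(bot.job_done())"
```

```text
the job is handed in; nothing more can be done
None
```

I pointed at the dropper bottle, then the vial, each from about 3 cm up for over 2 s. I pushed the toggle to its stop and moved clear with no container disturbed, and handed in at about 20 s; mid-push the ball wedged under the finger linkage and the wrist read 39.5 N, just under the 40 N limit on the gripper's body, and any peak between readings would not have shown.

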